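Dip the lever-arm thermometer into the food pan and hold it there

TASK

Slide the lidded food pan along the table, without lifting it, until the orange-ringed hole in its lid sits centred under the fixed probe tip. Then pull the red latch sideways towards the robot against its spring until it is clear of the ball, and only then, by the same latch, lift the tongue off its ball by about 30 mm, so that the probe at the other end of the lever dips through the hole; finish while still holding the tongue raised, with the gripper closed on the latch. Leave the mug, the sauce bottle and the spice jar alone.

Things in the scene. Friction and masses are not known exactly. Their poses are not given: they have to be found in the camera images.
- stand: Fixed stand: base 100 x 235 x 12 mm, column 54 x 36 mm, 100 mm high, with the lever's hinge, and at y = +150 mm a ball on a post, ball top 132 mm up. Origin on the table under the hinge, z up; y runs along the lever from probe end (-y) to tongue end (+y); the -x side faces the robot. The pan goes under the probe end from the -x side; no base plate beyond y = -30 mm.
- pivot (a point): Hinge centre of the lever, 85 mm above the table over the stand's origin; the hinge axis runs along the stand's x.
- tongue (a joint): Lever angle, rad: 0 = tongue down on the ball, probe up; grows as the tongue rises and the probe sinks, stop at 0.24. Blue bar, 18 mm wide, underside 127 mm up; at stand y +150 mm the coupler (56 x 56 mm, top 143 mm up). Blocked beyond 0.015 until the latch is pulled. Takes 3 to 6 N to raise, falls back if let go. At 0.2: tongue 30 mm up, probe 28 mm down.
- latch (a joint): Travel in m of the red latch, which slides on the coupler along the stand's x: 0 = home (locked), grows towards the stand's -x (the robot), stop at 0.016; jaw clear of the ball from about 0.007. Spring: 6 N at home, 10 N at the stop; springs back when let go. The lever carries it, so the pulled latch can be used to lift the tongue.
- latch_grip (a point): Middle of the latch's red upright tab: 14 mm thick along the stand's x, 26 mm wide along y, 150 to 195 mm above the table when down; the point is 22 mm below its top. Pinch from above, fingers closing along the stand's x. It turns with the lever about the hinge, from 150 mm beside and 88 mm above it: at 0.2 rad it is 28 mm higher and 20 mm nearer the column.
- probe_tip (a point): Lower end of the steel probe (6 mm thick) that hangs from the lever's -y end, 140 mm from the hinge; 89 mm above the table with the tongue down, 16 mm above the pan's lid. It moves almost straight down as the tongue rises (less than 3 mm sideways).
- pan: Loose clear food pan with a green lid, 0.4 to 0.85 kg, 182 x 114 mm, lid top 73 mm above the table. Origin in the middle of its underside, z up, long side along x; hole at +x, handle at -x.
- port (a point): Centre of the round hole in the lid, at the lid's top: 34 mm wide, edged with an orange ring, 55 mm from the pan's middle along its +x.
- pan_grip (a point): Grip point of the lid's white upright handle: 60 mm long along the pan's x, 14 mm thick along its y, standing from 73 to 113 mm above the table; the point is its middle, 45 mm from the pan's middle along -x, 100 mm from the hole, and 23 mm above the lid.
- mug: White mug, 80 mm wide, 90 mm high, origin under its middle; a bystander.
- sauce: Red sauce bottle with a yellow cap, 60 mm wide, 170 mm high, origin under its middle; a bystander.
- spice: Amber spice jar with a black cap, 50 mm wide, 100 mm high, origin under its middle; a bystander.

How it is judged:
By the outcome, as a careful person would: the job done as asked, in the order asked, and still so for the second after the job is handed in, while the arm keeps its last pose, push and grip.
It also fails if it takes over 48 s, if anything falls off the work surface, if the arm or the gripper's body presses on something with over 40 N, if the wrist force passes 120 N, or if a joint passes its speed limit or range.

ROBOT

A 7-joint arm with a two-finger parallel gripper is mounted at the origin on the work surface. World frame = base frame: x ahead of the robot, y to its left, z up, the work surface at z = 0. Lengths are in m, angles in rad, forces in N, time in s.
With the tool pointing down it reaches from about 0.4 to 0.85 m from the base axis. Payload 10.4 kg.
Tool frame: the origin (TCP) lies on the centre line of the jaws, within the pads' length; the fingertips stand 22 mm ahead of it and the grasp point (between the pads) lies 3 mm ahead of it; z points along the fingers, y is the line along which they close (so a half turn about z gives the same grasp; the last joint's range is limited). The gripper opens to 87 mm and grips with 3 to 60 N. Pads are 19 mm wide; open, the fingers measure 117 mm over their backs; the gripper's body (75 mm by 190 mm) begins 51 mm behind the grasp point.
Start: joints at [-1.229, 0.332, -0.065, 1.46, 0.022, 1.35, -0.088], TCP at [0.223, 0.584, 0.245] pointing down, gripper open.
Joint ranges: [-2.6, 2.6], [-0.5, 2.12], [-1.47, 1.34], [0.16, 2.42], [-1.27, 4.41], [0.06, 2.06], [-2.6, 2.6]. Speed limits (rad/s): [2.22, 2.22, 2.79, 2.79, 3.14, 3.14, 3.14].

INTERFACE

Orientations are given as a unit quaternion [x, y, z, w].
In Python, from bench import r gives the robot as it stands.
- The arm moves only by the tool jog_arm, called after "Emit:" as name(argument=value, ...), one argument or row to a line, values as JSON. Schema: {"type":"object","properties":{"steps":{"type":"array","items":{"type":"object","properties":{"tx":{"type":"number"},"ty":{"type":"number"},"tz":{"type":"number"},"yaw":{"type":"number"},"jaw":{"type":"number"}},"additionalProperties":false,"required":["jaw"]},"minItems":1,"maxItems":12},"squeeze":{"type":"number"},"only":{"type":"string"},"quiet":{"type":"boolean"},"lines":{"type":"string"}},"required":["steps"],"additionalProperties":false}. steps is a list of rows, 1 to 12 of them, each an object with the fields tx, ty, tz (the shift in parts of the range, where 1.0 means 0.6 m), yaw (a turn about the tool's z in fractions of the full range, 1 being pi/2 rad), jaw (the finger opening in m); a field left out counts as zero (the opening has to be given); each row is the pose to reach, as a shift and turn from the pose commanded when the call began, along the tool's axes at that moment; what a row does not reach only later rows make up. A row lasts 1/10 s, in which the tool goes at most 0.05 m and 0.15 rad, less where a joint would pass 70% of its speed; a pose out of reach is approached as far as the arm can. The fingers move at their own pace and stop on an object; squeeze is the grip in N (left out, the last holds). Time passes only in rows, so rows that do not move let the fingers close. The tool returns the time, the measured TCP pose, the force, the opening and the grip force at its end. only (a regular expression) keeps the lines of the reply that match it, lines (a string "A,B") keeps lines A to B, and quiet returns only ok. No shift or turn number may pass 1 either way. Input that does not fit is refused with a message, and nothing moves.
- r.read_state(): the state, without advancing time (a new reading comes with each control period).
- r.camera(name): name is "side" or "top"; returns a dict with "img" (420x560x3 uint8, red, green, blue), "fx", "fy", "cx", "cy" (pixels), "pose" (4x4, takes a point from camera to world coordinates). Camera axes: x right, y down, z forward; pixel columns grow to the right and rows downward; lengths in m; the calibration is good to about 2 mm. A picture is of the moment at which its call begins. There is no depth.
- r.close_job(): hands the job in; it is judged then, once.
The state is a dict: "time": time; "joint_positions": joint angles; "joint_vel": joint speeds; "joint_torque": joint torques, N m; "ee_pos": TCP position; "eef_rot": TCP orientation; "ft_force": force on the tool from outside, world axes, zero at the start; "torque": the same for the moment, N m; "width": finger opening in m; "grip_force": force on a finger pad.
Only numpy, scipy, OpenCV 4.12 (cv2) and the standard library are available. Lean on these libraries where they do the work, as an engineer would, in place of code of your own. Each camera call takes 0.05 s, during which the arm holds its last target. There are 200 camera calls.

## Working session

There is one attempt and no reset: what is moved stays moved. The work goes in short steps, Python scripts to look and compute and a tool call to move; the robot and the scene stay as the last step left them, time stands still between calls to the robot, and variables do not carry over. Pictures are saved under pics/ and viewed, at most 10 in all, crops included, and the job is handed in when it is done.

```bash
ls; mkdir -p pics; python3 - <<'E'
from bench import r
import cv2,numpy as np,pickle
d={}
for n in("side","top"):
    c=r.camera(n);d[n]=c;cv2.imwrite(f"pics/{n}0.png",c["img"][:,:,::-1]);print(n,c["fx"],c["cx"],c["cy"],np.round(c["pose"],3).tolist())
pickle.dump(d,open("d0.pkl","wb"))
s=r.read_state();print(s["time"],s["ee_pos"],s["eef_rot"],s["width"])
E
```

```text
bench.py
pics
side 393.1186321523303 282.8805376126125 206.04362629200966 [[0.853, -0.289, 0.434, 0.232], [-0.522, -0.503, 0.689, -0.618], [0.019, -0.815, -0.58, 0.658], [0.0, 0.0, 0.0, 1.0]]
top 421.09134158018514 288.68870590259525 211.78549660668378 [[0.004, -0.987, 0.158, 0.502], [-1.0, -0.005, -0.002, 0.017], [0.003, -0.158, -0.987, 0.985], [0.0, 0.0, 0.0, 1.0]]
0.1 [0.22287831 0.58356877 0.2438414 ] [ 1.81393214e-01  9.83410448e-01 -6.22507893e-04 -6.86581793e-05] 0.0869501783000749
```

View pics/top0.png

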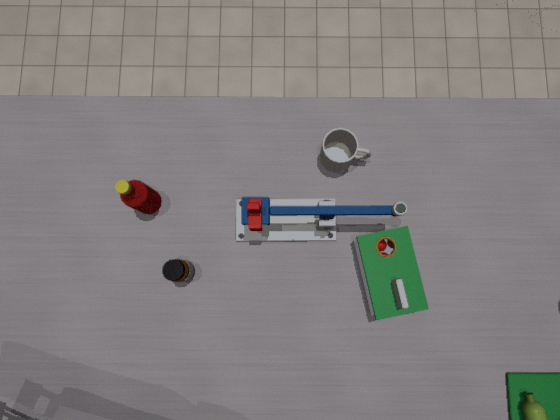

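View pics/side0.png

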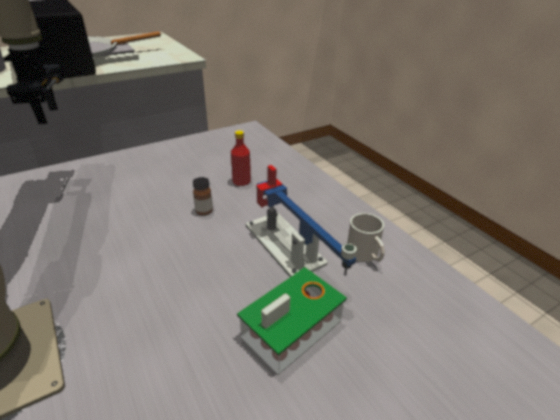

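The top view shows the latch tab at about (255,208), lever end at (400,208), orange hole at (386,247) and white handle at (401,293). The lever runs nearly along world -y, and the mug is at (340,148).

```bash
cat > h.py <<'E'
import numpy as np,cv2
def ray(c,u,v):
    P=np.array(c["pose"]);d=P[:3,:3]@[(u-c["cx"])/c["fx"],(v-c["cy"])/c["fy"],1];return P[:3,3],d
def onz(c,uv,z):
    o,d=ray(c,*uv);return o+d*(z-o[2])/d[2]
def proj(c,p):
    P=np.array(c["pose"]);q=P[:3,:3].T@(np.array(p)-P[:3,3]);return np.array([c["cx"]+c["fx"]*q[0]/q[2],c["cy"]+c["fy"]*q[1]/q[2]])
def tri(a,ua,b,ub):
    o1,d1=ray(a,*ua);o2,d2=ray(b,*ub);t=np.linalg.lstsq(np.c_[d1,-d2],o2-o1,rcond=None)[0]
    p,q=o1+d1*t[0],o2+d2*t[1];return (p+q)/2,np.linalg.norm(p-q)
def mask(c,lo,hi,roi=None):
    h=cv2.cvtColor(c["img"],cv2.COLOR_RGB2HSV);m=cv2.inRange(h,lo,hi)
    if roi:
        z=np.zeros_like(m);x0,y0,x1,y1=roi;z[y0:y1,x0:x1]=255;m&=z
    return m
def big(m):
    return max(cv2.findContours(m,0,1)[0],key=cv2.contourArea)
E
python3 - <<'E'
import pickle;from h import *
np.set_printoptions(precision=4,suppress=True)
d=pickle.load(open("d0.pkl","rb"));t,s=d["top"],d["side"]
def rect(c,m,z):
    k=big(m);b=cv2.boxPoints(cv2.minAreaRect(k));w=np.array([onz(c,p,z) for p in b]);e=w[1]-w[0];f=w[2]-w[1]
    print(b.round(1).tolist(),"ctr",w.mean(0),"sizes",np.linalg.norm(e),np.linalg.norm(f),"ang",np.degrees(np.arctan2(e[1],e[0])),np.degrees(np.arctan2(f[1],f[0])))
print("lid");rect(t,mask(t,(45,100,40),(75,255,255),(340,215,440,330)),.073)
rect(s,mask(s,(45,100,40),(75,255,255),(220,250,360,360)),.073)
for c,roi in((t,(365,230,410,265)),(s,(295,275,335,305))):
    m=mask(c,(10,120,90),(28,255,255),roi);k=cv2.convexHull(np.vstack([x for x in cv2.findContours(m,0,1)[0]]));e=cv2.fitEllipse(k);print("ring",e,onz(c,e[0],.073))
print("handle");rect(t,mask(t,(0,0,140),(180,60,255),(390,275,412,312)),.113)
print("bar");rect(t,mask(t,(100,120,40),(125,255,255),(275,200,395,220)),.143)
print("base");rect(t,mask(t,(0,0,150),(180,40,255),(230,190,340,245)),.012)
print("coupler");rect(t,mask(t,(100,120,40),(125,255,255),(235,190,272,240)),.143)
a=t["img"][185:245,225:415];b=s["img"][155:275,240:375]
cv2.imwrite("pics/c1.png",np.vstack([cv2.resize(a,(760,240),interpolation=2),cv2.copyMakeBorder(cv2.resize(b,(405,360),interpolation=2),0,0,0,355,0)])[:,:,::-1])
E
```

```text
lid
[[356.29998779296875, 236.1999969482422], [408.29998779296875, 224.1999969482422], [427.79998779296875, 308.3999938964844], [375.79998779296875, 320.3999938964844]] ctr [ 0.5189 -0.2076  0.073 ] sizes 0.11740449413096192 0.18285748046316924 ang -76.7781242762828 -169.3218727968353
[[237.0, 313.6000061035156], [309.79998779296875, 254.0], [346.20001220703125, 298.5], [273.3999938964844, 358.0]] ctr [ 0.5227 -0.2034  0.073 ] sizes 0.219054036755386 0.14053276477937102 ang 17.47253915688489 -94.59434238728156
ring ((385.8275451660156, 246.54290771484375), (19.835357666015625, 20.659238815307617), 132.92347717285156) [ 0.5726 -0.1961  0.073 ]
ring ((312.6627502441406, 289.9738464355469), (16.84884262084961, 22.68815803527832), 97.04356384277344) [ 0.5723 -0.1962  0.073 ]
handle
[[395.6000061035156, 279.6000061035156], [401.1000061035156, 278.20001220703125], [408.20001220703125, 306.70001220703125], [402.79998779296875, 308.1000061035156]] ctr [ 0.4749 -0.2165  0.113 ] sizes 0.011532112280614982 0.058254169594976944 ang -76.02975785548473 -167.83862231732957
bar
[[275.0, 206.0], [393.0, 206.0], [393.0, 218.0], [275.0, 218.0]] ctr [ 0.6367 -0.077   0.143 ] sizes 0.23977606919848923 0.024659221252694565 ang -89.72245857760198 177.99817568050892
base
[[267.0, 231.0], [335.0, 231.0], [335.0, 239.0], [267.0, 239.0]] ctr [ 0.6033 -0.0142  0.012 ] sizes 0.15807572724089347 0.018647442312343093 ang -89.73314604302328 179.24845485787228
coupler
[[261.0, 198.0], [270.6000061035156, 197.60000610351562], [271.70001220703125, 223.89999389648438], [262.0, 224.1999969482422]] ctr [0.6384 0.0602 0.143 ] sizes 0.019608497549935974 0.053935156467545334 ang -87.38552924858472 -177.11543832187016
```

View pics/c1.png

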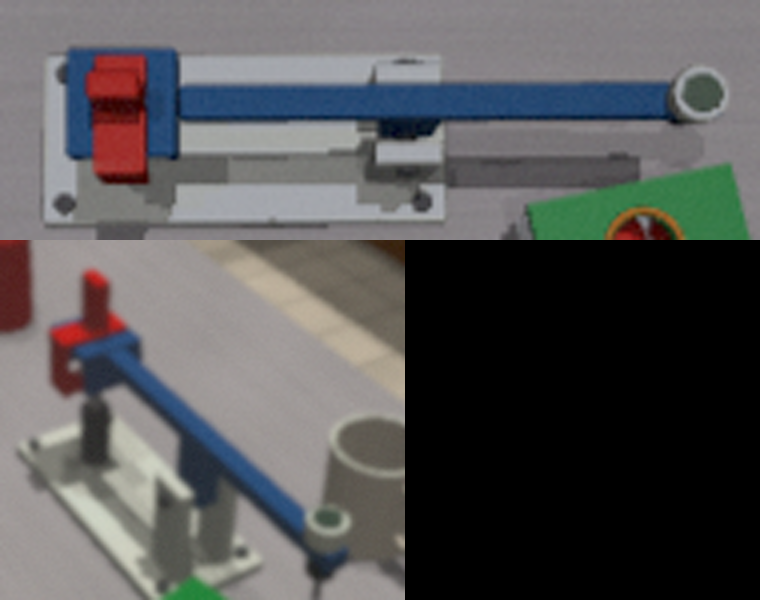

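The crop shows the base at u 236..336 and v 199..241, the coupler at u 241.5..270 and v 197..224.5, the bar at v 206..215 and the tab top near (253.7,205). The stand's yaw is about 0.

```bash
python3 - <<'E'
import pickle;from h import *
np.set_printoptions(precision=4,suppress=True)
d=pickle.load(open("d0.pkl","rb"));t,s=d["top"],d["side"]
T=lambda x,y:(x/4+225-.5,y/4+185-.5)
S=lambda x,y:(x/3+240-.5,(y-240)/3+155-.5)
for n,p,z in(("base tl",(44,57),.012),("base br",(445,222),.012),("base bl",(42,226),.012),("base tr",(442,57),.012),("coup tl",(67,48),.143),("coup br",(180,157),.143),("coup bl",(66,158),.143),("coup tr",(179,50),.143),("bar L t",(185,86),.143),("bar L b",(185,118),.143),("bar R t",(660,84),.143),("bar R b",(660,120),.143),("tab tl",(91,69),.195),("tab tr",(142,69),.195),("tab bl",(89,95),.195),("tab br",(143,95),.195)):
    print(n,onz(t,T(*p),z))
m=mask(t,(100,120,40),(125,255,255),(270,195,400,225))
for u in (280,290,310,350,370,385): 
    v=np.where(m[:,u])[0];print(u,v.min(),v.max(),onz(t,(u,v.min()-.5),.143)[:2],onz(t,(u,v.max()+.5),.143)[:2])
print("knob",tri(t,T(700,92),s,S(326,518)))
print("tabtop",tri(t,T(116,80),s,S(95,275)))
cv2.imwrite("pics/c2.png",cv2.resize(s["img"][235:305,290:380],(720,560),interpolation=2)[:,:,::-1])
E
```

```text
base tl [0.6882 0.1398 0.012 ]
base br [ 0.592  -0.0947  0.012 ]
base bl [0.5886 0.1386 0.012 ]
base tr [ 0.6893 -0.0943  0.012 ]
coup tl [0.6678 0.1117 0.143 ]
coup br [0.6121 0.0535 0.143 ]
coup bl [0.6113 0.1109 0.143 ]
coup tr [0.667  0.0546 0.143 ]
bar L t [0.6484 0.0514 0.143 ]
bar L b [0.632  0.0512 0.143 ]
bar R t [ 0.6506 -0.1899  0.143 ]
bar R b [ 0.6321 -0.1893  0.143 ]
tab tl [0.6474 0.0942 0.195 ]
tab tr [0.6475 0.0699 0.195 ]
tab bl [0.6348 0.0949 0.195 ]
tab br [0.6349 0.0692 0.195 ]
280 207 214 [0.6475 0.0326] [0.631  0.0325]
290 207 214 [0.6476 0.0123] [0.6311 0.0122]
310 207 214 [ 0.6478 -0.0283] [ 0.6313 -0.0283]
350 206 214 [ 0.6502 -0.1096] [ 0.6317 -0.1093]
370 206 214 [ 0.6504 -0.1503] [ 0.6319 -0.1498]
385 206 214 [ 0.6506 -0.1808] [ 0.6321 -0.1802]
knob (array([ 0.643 , -0.205 ,  0.1608]), np.float64(0.00126866244484944))
tabtop (array([0.6405, 0.0827, 0.1963]), np.float64(0.003102540216968119))
```

View pics/c2.png

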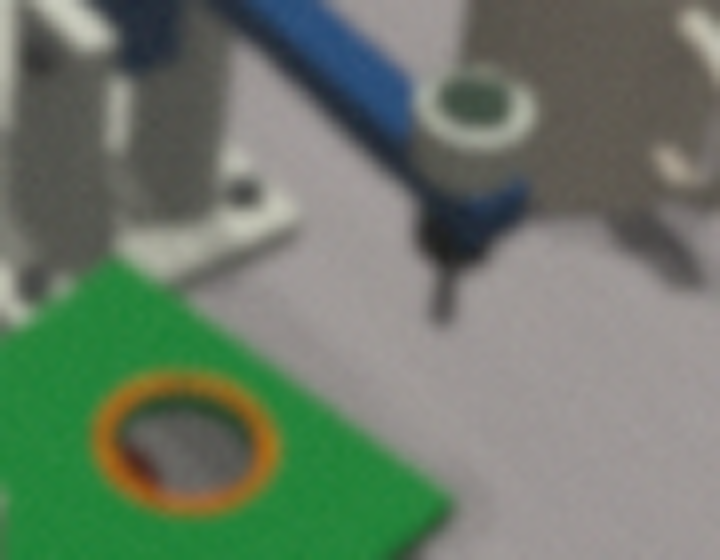

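```bash
cat >> h.py <<'E'
def goto(r,p,ang=None):
    from scipy.spatial.transform import Rotation as R
    s=r.read_state();M=R.from_quat(s["eef_rot"]).as_matrix();a=np.arctan2(M[1,1],M[0,1])
    t=0 if ang is None else -((np.radians(ang)-a+np.pi)%(2*np.pi)-np.pi)
    print("tool d",(M.T@(np.array(p)-s["ee_pos"])).round(4),"turn",round(t,3),"yang",np.degrees(a).round(2),"t",s["time"],"ee",s["ee_pos"].round(4),"q7",s["joint_positions"][6].round(2))
E
python3 - <<'E'
import pickle;from h import *
from bench import r
np.set_printoptions(precision=4,suppress=True)
d=pickle.load(open("d0.pkl","rb"));t,s=d["top"],d["side"]
print("probe",onz(s,(344.5,274.5),.089),"sauce",onz(t,(124,187),.17),"spice",onz(t,(175,270),.1),"mug",onz(t,(340,142),.09),"pred tip px",proj(s,(.641,-.207,.089)))
goto(r,(.45,.25,.245),-5)
E
```

```text
probe [ 0.6422 -0.2064  0.089 ] sauce [0.6804 0.3409 0.17  ] spice [0.5197 0.2509 0.1   ] mug [ 0.8022 -0.0981  0.09  ] pred tip px [344.2384 274.9057]
tool d [-0.3312 -0.2306 -0.0008] turn 1.293 yang 69.1 t 0.1 ee [0.2229 0.5836 0.2438] q7 -0.09
```

Units first: shifts go in shares of 0.6 m and turns go in shares of pi/2 rad. So -0.331 m / 0.6 = -0.5517, -0.231 m / 0.6 = -0.385, 1.29 rad / 1.5708 = 0.8212.

Emit:
jog_arm(
  steps=[
    {"tx":-0.5517, "ty":-0.385, "yaw":0.8212, "jaw":0.087},
    {"tx":-0.5517, "ty":-0.385, "yaw":0.8212, "jaw":0.087},
    {"tx":-0.5517, "ty":-0.385, "yaw":0.8212, "jaw":0.087},
    {"tx":-0.5517, "ty":-0.385, "yaw":0.8212, "jaw":0.087},
    {"tx":-0.5517, "ty":-0.385, "yaw":0.8212, "jaw":0.087},
    {"tx":-0.5517, "ty":-0.385, "yaw":0.8212, "jaw":0.087},
    {"tx":-0.5517, "ty":-0.385, "yaw":0.8212, "jaw":0.087},
    {"tx":-0.5517, "ty":-0.385, "yaw":0.8212, "jaw":0.087},
    {"tx":-0.5517, "ty":-0.385, "yaw":0.8212, "jaw":0.087},
    {"tx":-0.5517, "ty":-0.385, "yaw":0.8212, "jaw":0.087},
  ],
  squeeze=25,
)

```text
time: 1.1
ee_pos: [0.4504, 0.2485, 0.2444]
eef_rot: [0.738, 0.675, -0.0, -0.0]
ft_force: [0.1, 1.4, -0.3]
width: 0.0873
grip_force: 0.0
```

```bash
python3 -c "
from h import *;from bench import r;goto(r,(.475,-.2165,.17),-78.3)"
```

```text
tool d [-0.461   0.0657  0.0744] turn 1.278 yang -5.08 t 1.1 ee [0.4504 0.2485 0.2444] q7 -0.66
```

In the tool's units: -0.461 m / 0.6 = -0.7683, 0.074 m / 0.6 = 0.1233, 1.278 rad / 1.5708 = 0.8136.

Emit:
jog_arm(
  steps=[
    {"tx":-0.7683, "ty":0.11, "tz":0.1233, "yaw":0.8136, "jaw":0.087},
    {"tx":-0.7683, "ty":0.11, "tz":0.1233, "yaw":0.8136, "jaw":0.087},
    {"tx":-0.7683, "ty":0.11, "tz":0.1233, "yaw":0.8136, "jaw":0.087},
    {"tx":-0.7683, "ty":0.11, "tz":0.1233, "yaw":0.8136, "jaw":0.087},
    {"tx":-0.7683, "ty":0.11, "tz":0.1233, "yaw":0.8136, "jaw":0.087},
    {"tx":-0.7683, "ty":0.11, "tz":0.1233, "yaw":0.8136, "jaw":0.087},
    {"tx":-0.7683, "ty":0.11, "tz":0.1233, "yaw":0.8136, "jaw":0.087},
    {"tx":-0.7683, "ty":0.11, "tz":0.1233, "yaw":0.8136, "jaw":0.087},
    {"tx":-0.7683, "ty":0.11, "tz":0.1233, "yaw":0.8136, "jaw":0.087},
    {"tx":-0.7683, "ty":0.11, "tz":0.1233, "yaw":0.8136, "jaw":0.087},
    {"tx":-0.7683, "ty":0.11, "tz":0.1233, "yaw":0.8136, "jaw":0.087},
    {"tx":-0.7683, "ty":0.11, "tz":0.1233, "yaw":0.8136, "jaw":0.087},
  ],
)

```text
time: 2.3
ee_pos: [0.4772, -0.2135, 0.1701]
eef_rot: [0.994, 0.106, -0.0, -0.0]
ft_force: [-0.2, 0.2, -0.6]
width: 0.0867
grip_force: 0.0
```

```bash
python3 -c "
from h import *;from bench import r;goto(r,(.475,-.2165,.104),-78.3)"
```

```text
tool d [-0.0027  0.0025  0.0661] turn 0.008 yang -77.84 t 2.3 ee [ 0.4772 -0.2135  0.1701] q7 -0.89
```

In the tool's units: 0.066 m / 0.6 = 0.11, 0.04 m / 0.6 = 0.0667.

Emit:
jog_arm(
  steps=[
    {"tz":0.0667, "jaw":0.087},
    {"ty":0.0017, "tz":0.11, "jaw":0.087},
    {"ty":0.0017, "tz":0.11, "jaw":0.087},
    {"ty":0.0017, "tz":0.11, "jaw":0.087},
    {"ty":0.0017, "tz":0.11, "jaw":0.0},
    {"ty":0.0017, "tz":0.11, "jaw":0.0},
    {"ty":0.0017, "tz":0.11, "jaw":0.0},
    {"ty":0.0017, "tz":0.11, "jaw":0.0},
    {"ty":0.0017, "tz":0.11, "jaw":0.0},
    {"ty":0.0017, "tz":0.11, "jaw":0.0},
  ],
  squeeze=30,
)

```text
time: 3.3
ee_pos: [0.4771, -0.2159, 0.1046]
eef_rot: [0.995, 0.104, 0.0, -0.0]
ft_force: [0.8, 1.0, 0.1]
width: 0.0468
grip_force: 0.0
```

```bash
cat > look.py <<'E'
import sys;from h import *
from bench import r
np.set_printoptions(precision=4,suppress=True)
for n,roi in(("top",(350,150,430,300)),("side",(285,225,380,315))):
    c=r.camera(n);m=mask(c,(10,120,80),(28,255,255),roi);k=cv2.convexHull(np.vstack([x for x in cv2.findContours(m,0,1)[0]]));e=cv2.fitEllipse(k);print(n,"ring",np.round(e[0]+e[1],1),onz(c,e[0],.073))
    if len(sys.argv)>1: cv2.imwrite(f"pics/{n}{sys.argv[1]}.png",c["img"][:,:,::-1])
E
python3 look.py; python3 -c "
from h import *;from bench import r;s=r.read_state();goto(r,s['ee_pos'])"
```

```text
top ring [382.2 259.7  24.3  50.3] [ 0.5443 -0.1873  0.073 ]
side ring [286.3 306.3   2.5   4.3] [ 0.5057 -0.2047  0.073 ]
tool d [0. 0. 0.] turn 0 yang -78.04 t 3.4 ee [ 0.477  -0.2159  0.1045] q7 -0.83
```

Emit:
jog_arm(
  steps=[
    {"jaw":0},
    {"jaw":0},
    {"jaw":0},
    {"jaw":0},
    {"jaw":0},
    {"jaw":0},
    {"jaw":0},
    {"jaw":0},
    {"jaw":0},
    {"jaw":0},
  ],
)

```text
time: 4.4
ee_pos: [0.4771, -0.2161, 0.1045]
eef_rot: [0.995, 0.104, 0.0, 0.0]
ft_force: [1.0, -3.5, 0.3]
width: 0.0138
grip_force: 30.0
```

```bash
python3 look.py 1; python3 -c "
from h import *;from bench import r;s=r.read_state();goto(r,s['ee_pos'])
import cv2,numpy as np
cv2.imwrite('pics/c3.png',np.hstack([cv2.resize(cv2.imread('pics/top1.png')[180:330,330:450],(400,500)),cv2.resize(cv2.imread('pics/side1.png')[220:370,220:340],(400,500))]))"
```

```text
top ring [385.6 246.6  19.9  20.7] [ 0.5725 -0.1956  0.073 ]
side ring [303.  287.5   1.5  12.2] [ 0.5594 -0.1811  0.073 ]
tool d [0. 0. 0.] turn 0 yang -78.05 t 4.5 ee [ 0.477  -0.2162  0.1046] q7 -0.83
```

View pics/c3.png

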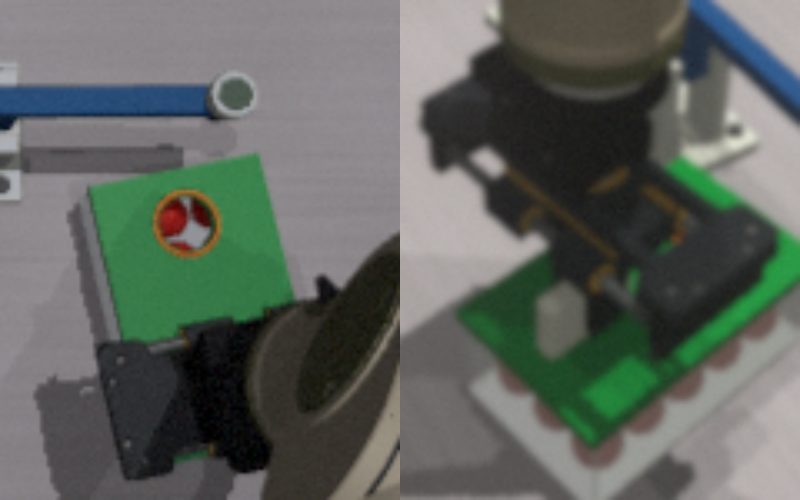

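Handle gripped (width 13.8 mm); ring at px (385.6,246.6), world (0.5725,-0.196). Now slide by world (+0.069,-0.011), i.e. tool (0.0652,0.025).

In the tool's units: 0.065 m / 0.6 = 0.1083, 0.025 m / 0.6 = 0.0417.

Emit:
jog_arm(
  steps=[
    {"tx":0.01, "ty":0.0042, "jaw":0},
    {"tx":0.0233, "ty":0.0092, "jaw":0},
    {"tx":0.0367, "ty":0.0142, "jaw":0},
    {"tx":0.05, "ty":0.0192, "jaw":0},
    {"tx":0.0633, "ty":0.0242, "jaw":0},
    {"tx":0.0767, "ty":0.0292, "jaw":0},
    {"tx":0.0883, "ty":0.0333, "jaw":0},
    {"tx":0.0983, "ty":0.0375, "jaw":0},
    {"tx":0.105, "ty":0.04, "jaw":0},
    {"tx":0.1083, "ty":0.0417, "jaw":0},
    {"tx":0.1083, "ty":0.0417, "jaw":0},
    {"tx":0.1083, "ty":0.0417, "jaw":0},
  ],
)

```text
time: 5.7
ee_pos: [0.545, -0.2262, 0.1045]
eef_rot: [0.995, 0.104, -0.001, -0.001]
ft_force: [-6.6, 1.6, 7.6]
width: 0.0138
grip_force: 30.0
```

```bash
python3 look.py 2; python3 -c "
from h import *;from bench import r;s=r.read_state();goto(r,s['ee_pos'])
import cv2,numpy as np
cv2.imwrite('pics/c4.png',np.hstack([cv2.resize(cv2.imread('pics/top2.png')[170:290,340:440],(400,480)),cv2.resize(cv2.imread('pics/side2.png')[210:330,280:380],(400,480))]))"
```

```text
top ring [387.  195.2  19.4 104.4] [ 0.6862 -0.2025  0.073 ]
tool d [0. 0. 0.] turn 0 yang -78.01 t 5.8 ee [ 0.545  -0.2262  0.1046] q7 -0.79Traceback (most recent call last):
  File "look.py", line 5, in <module>
    c=r.camera(n);m=mask(c,(10,120,80),(28,255,255),roi);k=cv2.convexHull(np.vstack([x for x in cv2.findContours(m,0,1)[0]]));e=cv2.fitEllipse(k);print(n,"ring",np.round(e[0]+e[1],1),onz(c,e[0],.073))
                                                                                                                                ~~~~~~~~~~~~~~^^^
cv2.error: OpenCV(4.12.0) /io/opencv/modules/imgproc/src/shapedescr.cpp:361: error: (-201:Incorrect size of input array) There should be at least 5 points to fit the ellipse in function 'fitEllipseNoDirect'

[ WARN:0@0.357] global loadsave.cpp:275 findDecoder imread_('pics/side2.png'): can't open/read file: check file path/integrity
Traceback (most recent call last):
TypeError: 'NoneType' object is not subscriptable
```

In the tool's units: -0.14 m / 0.6 = -0.2333, -0.115 m / 0.6 = -0.1917.

Emit:
jog_arm(
  steps=[
    {"jaw":0.045},
    {"jaw":0.045},
    {"jaw":0.045},
    {"jaw":0.045},
    {"jaw":0.045},
    {"jaw":0.045},
    {"jaw":0.045},
    {"tz":-0.05, "jaw":0.05},
    {"tz":-0.1167, "jaw":0.05},
    {"tx":-0.05, "tz":-0.1917, "jaw":0.05},
    {"tx":-0.1333, "tz":-0.2333, "jaw":0.05},
    {"tx":-0.1333, "tz":-0.2333, "jaw":0.05},
  ],
)

```text
time: 7.0
ee_pos: [0.4649, -0.2466, 0.2476]
eef_rot: [0.995, 0.102, 0.002, 0.0]
ft_force: [0.8, -1.5, -0.2]
width: 0.0496
grip_force: 0.0
```

```bash
sed -i 's/.*imwrite.*//; s/c=r.camera(n);/&cv2.imwrite(f"pics\/{n}{sys.argv[1]}.png",c["img"][:,:,::-1]);/' look.py; python3 look.py 3; python3 -c "
from h import *;from bench import r;s=r.read_state();goto(r,s['ee_pos'])
import cv2,numpy as np
cv2.imwrite('pics/c4.png',np.hstack([cv2.resize(cv2.imread('pics/top3.png')[170:290,340:440],(400,480)),cv2.resize(cv2.imread('pics/side3.png')[210:330,280:380],(400,480))]))"
```

```text
top ring [397.5 255.7  25.1 113.9] [ 0.5529 -0.2207  0.073 ]
side ring [321.1 257.   44.5  80.3] [ 0.6429 -0.1274  0.073 ]
tool d [0. 0. 0.] turn 0 yang -78.13 t 7.1 ee [ 0.467  -0.2441  0.2457] q7 -0.88
```

View pics/c4.png

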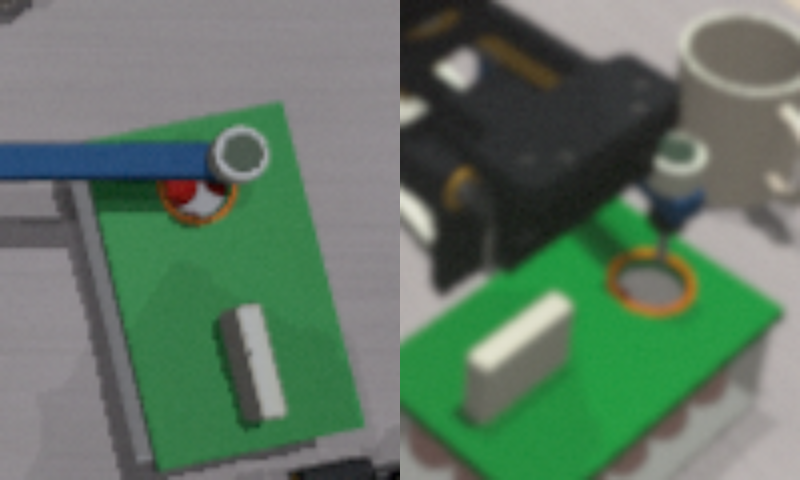

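The pan is now under the probe: the ring is centred at about (342.5,279.8) in the side view and (389.3,215.7) in the top view. I'll measure it with a tight colour ROI.

```bash
python3 - <<'E'
import pickle;from h import *
from bench import r
d=pickle.load(open("d0.pkl","rb"));t,s=dict(d["top"]),dict(d["side"])
s["img"]=cv2.imread("pics/side3.png")[:,:,::-1].copy();t["img"]=cv2.imread("pics/top3.png")[:,:,::-1].copy()
m=mask(s,(8,120,80),(28,255,255),(328,268,358,292));k=cv2.convexHull(np.vstack(cv2.findContours(m,0,1)[0]));e=cv2.fitEllipse(k);print(e,onz(s,e[0],.073))
print(onz(t,(389.3,215.7),.073))
m=mask(t,(45,100,40),(75,255,255),(340,180,440,290));b=cv2.minAreaRect(big(m));print(b,onz(t,b[0],.073))
goto(r,(.6,-.1,.26),0)
E
```

```text
((342.4421691894531, 280.1212158203125), (16.073741912841797, 21.948646545410156), 104.67318725585938) [ 0.64003161 -0.20517464  0.073     ]
[ 0.64029147 -0.20592354  0.073     ]
((395.1244812011719, 240.92274475097656), (84.40252685546875, 52.53153610229492), 76.60750579833984) [ 0.58493797 -0.21672464  0.073     ]
tool d [ 0.1599 -0.1137 -0.0136] turn -1.364 yang -78.13 t 7.1 ee [ 0.467  -0.2441  0.2457] q7 -0.88
```

```bash
python3 -c "
from h import *;from bench import r;goto(r,(.641,.082,.26),0)"
```

```text
tool d [ 0.2374 -0.2834 -0.0133] turn -1.364 yang -78.13 t 7.1 ee [ 0.467  -0.2441  0.2457] q7 -0.88
```

In the tool's units: -0.283 m / 0.6 = -0.4717, 0.237 m / 0.6 = 0.395, -1.364 rad / 1.5708 = -0.8683.

Emit:
jog_arm(
  steps=[
    {"ty":-0.0667, "tz":-0.0333, "yaw":-0.0955, "jaw":0.05},
    {"tx":0.395, "ty":-0.4717, "tz":-0.025, "yaw":-0.8683, "jaw":0.05},
    {"tx":0.395, "ty":-0.4717, "tz":-0.025, "yaw":-0.8683, "jaw":0.05},
    {"tx":0.395, "ty":-0.4717, "tz":-0.025, "yaw":-0.8683, "jaw":0.05},
    {"tx":0.395, "ty":-0.4717, "tz":-0.025, "yaw":-0.8683, "jaw":0.05},
    {"tx":0.395, "ty":-0.4717, "tz":-0.025, "yaw":-0.8683, "jaw":0.05},
    {"tx":0.395, "ty":-0.4717, "tz":-0.025, "yaw":-0.8683, "jaw":0.05},
    {"tx":0.395, "ty":-0.4717, "tz":-0.025, "yaw":-0.8683, "jaw":0.05},
    {"tx":0.395, "ty":-0.4717, "tz":-0.025, "yaw":-0.8683, "jaw":0.05},
    {"tx":0.395, "ty":-0.4717, "tz":-0.025, "yaw":-0.8683, "jaw":0.05},
    {"tx":0.395, "ty":-0.4717, "tz":-0.025, "yaw":-0.8683, "jaw":0.05},
    {"tx":0.395, "ty":-0.4717, "tz":-0.025, "yaw":-0.8683, "jaw":0.05},
  ],
)

```text
time: 8.3
ee_pos: [0.6407, 0.0816, 0.2592]
eef_rot: [0.708, 0.706, -0.0, -0.0]
ft_force: [-0.3, -0.0, 0.7]
width: 0.0502
grip_force: 0.0
```

```bash
python3 -c "
from h import *;from bench import r
r.camera('top');goto(r,(.641,.082,.179),0)"
```

```text
tool d [0.0002 0.0003 0.0804] turn -0.002 yang -0.12 t 8.35 ee [0.6407 0.0817 0.2594] q7 -0.08
```

Emit:
jog_arm(
  steps=[
    {"tz":0.05, "jaw":0.05},
    {"tz":0.1, "jaw":0.05},
    {"tz":0.1333, "jaw":0.05},
    {"tz":0.1333, "jaw":0.05},
    {"tz":0.1333, "jaw":0},
    {"tz":0.1333, "jaw":0},
    {"tz":0.1333, "jaw":0},
    {"tz":0.1333, "jaw":0},
    {"tz":0.1333, "jaw":0},
    {"tz":0.1333, "jaw":0},
    {"tz":0.1333, "jaw":0},
    {"tz":0.1333, "jaw":0},
  ],
  squeeze=45,
)

```text
time: 9.55
ee_pos: [0.6403, 0.0826, 0.1799]
eef_rot: [0.706, 0.708, -0.0, -0.0]
ft_force: [-5.8, 0.0, 5.7]
width: 0.0138
grip_force: 45.0
```

Emit:
jog_arm(
  steps=[
    {"jaw":0},
    {"jaw":0},
    {"jaw":0},
    {"jaw":0},
  ],
)

```text
time: 9.95
ee_pos: [0.6403, 0.0826, 0.1799]
eef_rot: [0.706, 0.708, -0.0, -0.0]
ft_force: [-5.0, -0.5, 4.4]
width: 0.0138
grip_force: 45.0
```

In the tool's units: -0.012 m / 0.6 = -0.02, -0.009 m / 0.6 = -0.015.

Emit:
jog_arm(
  steps=[
    {"ty":-0.005, "jaw":0},
    {"ty":-0.01, "jaw":0},
    {"ty":-0.015, "jaw":0},
    {"ty":-0.02, "jaw":0},
    {"ty":-0.02, "jaw":0},
    {"ty":-0.02, "jaw":0},
  ],
)

```text
time: 10.55
ee_pos: [0.6303, 0.0825, 0.1799]
eef_rot: [0.706, 0.708, 0.002, 0.001]
ft_force: [7.9, 0.0, -2.5]
width: 0.0136
grip_force: 45.0
```

In the tool's units: -0.003 m / 0.6 = -0.005, -0.002 m / 0.6 = -0.0033.

Emit:
jog_arm(
  steps=[
    {"ty":-0.0033, "jaw":0},
    {"ty":-0.005, "jaw":0},
    {"ty":-0.005, "jaw":0},
    {"ty":-0.005, "jaw":0},
  ],
)

```text
time: 10.95
ee_pos: [0.6275, 0.0825, 0.18]
eef_rot: [0.706, 0.708, 0.002, 0.002]
ft_force: [8.8, -0.3, -3.4]
width: 0.0136
grip_force: 45.0
```

```bash
python3 - <<'E'
from bench import r;from h import *
ims=[]
for n,x0,y0,x1,y1 in(("top",210,165,310,265),("side",220,130,320,230)):
    c=r.camera(n);ims.append(cv2.resize(c["img"][y0:y1,x0:x1],(400,400)))
cv2.imwrite("pics/c5.png",np.hstack(ims)[:,:,::-1])
E
```

```text
(no output)
```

View pics/c5.png

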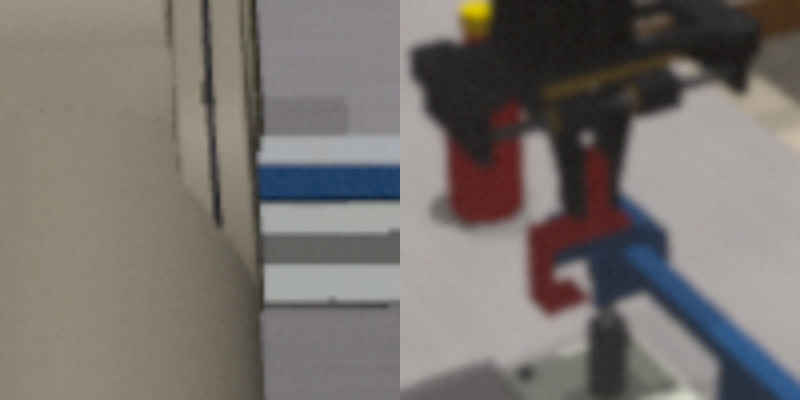

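The side view shows the red jaw pulled clear of the ball post. Now lift along the hinge arc.

In the tool's units: -0.0145 m / 0.6 = -0.0242, -0.011 m / 0.6 = -0.0183.

Emit:
jog_arm(
  steps=[
    {"tx":-0.0038, "tz":-0.0063, "jaw":0},
    {"tx":-0.008, "tz":-0.0123, "jaw":0},
    {"tx":-0.0122, "tz":-0.0183, "jaw":0},
    {"tx":-0.0167, "tz":-0.0242, "jaw":0},
    {"tx":-0.0167, "tz":-0.0242, "jaw":0},
  ],
)

```text
time: 11.55
ee_pos: [0.6274, 0.0732, 0.1945]
eef_rot: [0.706, 0.708, 0.002, 0.001]
ft_force: [10.3, 2.4, -6.2]
width: 0.0139
grip_force: 45.0
```

In the tool's units: -0.0142 m / 0.6 = -0.0237, -0.0136 m / 0.6 = -0.0227.

Emit:
jog_arm(
  steps=[
    {"tx":-0.0045, "tz":-0.0058, "jaw":0},
    {"tx":-0.009, "tz":-0.0115, "jaw":0},
    {"tx":-0.0138, "tz":-0.017, "jaw":0},
    {"tx":-0.0188, "tz":-0.0227, "jaw":0},
    {"tx":-0.0197, "tz":-0.0237, "jaw":0},
    {"tx":-0.0197, "tz":-0.0237, "jaw":0},
    {"tx":-0.0197, "tz":-0.0237, "jaw":0},
  ],
)

```text
time: 12.25
ee_pos: [0.6273, 0.062, 0.2083]
eef_rot: [0.706, 0.708, 0.002, 0.001]
ft_force: [9.0, 3.1, -5.6]
width: 0.0137
grip_force: 45.0
```

```bash
python3 - <<'E'
from bench import r;from h import *
ims=[]
for n,x0,y0,x1,y1 in(("top",340,160,440,260),("side",230,130,380,330)):
    c=r.camera(n);ims.append(cv2.resize(c["img"][y0:y1,x0:x1],(400,533)))
cv2.imwrite("pics/c6.png",np.hstack(ims)[:,:,::-1])
E
```

```text
(no output)
```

View pics/c6.png

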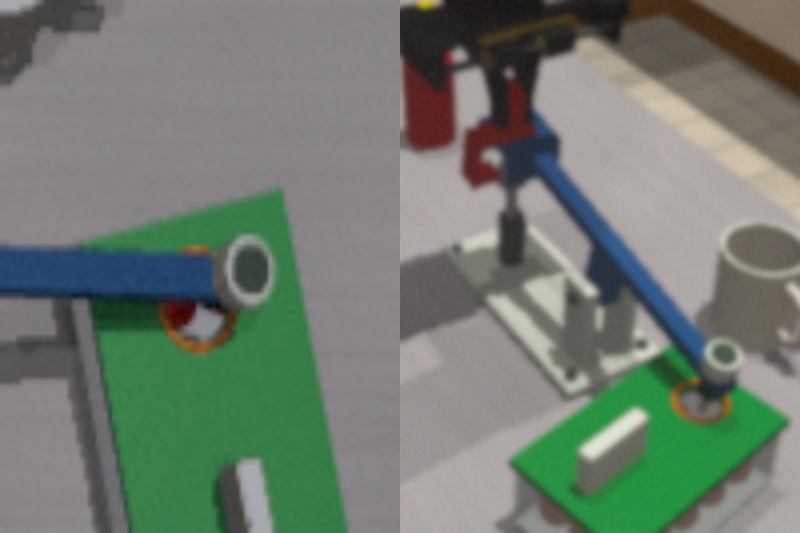

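The tongue is raised about 0.2 rad (grip 28 mm up), and the side view shows the probe entering the orange-ringed hole. The latch is still pinched. Handing in.

```bash
python3 -c "
from bench import r
s=r.read_state();print(s['time'],s['ee_pos'],s['ft_force'],s['width'],s['grip_force']);print(r.close_job())"
```

```text
12.35 [0.62730556 0.061995   0.2082536 ] [ 8.68029079  2.79324557 -4.4789351 ] 0.013681982404557655 44.99845721293241
the job is handed in; nothing more can be done
None
```

Job handed in at 12.35 s: the hole is within about 2 mm of centre under the probe, the latch was pulled clear before the lift, and the tongue is held about 30 mm up by the latch with the probe through the hole; the mug, bottle and jar were left alone.

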